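Key the filter cap into its bayonet seat under the hood

ROBOT

A 6-joint arm with a two-finger parallel gripper is mounted at the origin on the work surface; the furniture and walls round the work are solid. World frame = base frame: x ahead of the robot, y to its left, z up, the work surface at z = 0. Lengths are in m, angles in rad, forces in N, time in s.
With the tool pointing down it reaches from about 0.35 to 0.925 m from the base axis. Payload 6.4 kg.
Tool frame: the origin (TCP) lies on the front face of the gripper's body, between the roots of the fingers; the fingertips stand 73 mm ahead of it and the grasp point (between the pads) lies 54 mm ahead of it (grip_depth is the distance from the TCP to the grasp point, in m); z points along the fingers, y is the line along which they close (so a half turn about z gives the same grasp; the last joint's range is limited). The gripper opens to 85 mm and grips with 20 to 120 N. Pads are 22 mm wide; open, the fingers measure 114 mm over their backs; the gripper's body (76 mm by 85 mm) begins 54 mm behind the grasp point. The pads swing forward as they close: fully open they stand 13 mm farther back than shut.
Start: joints at [-1.293, 0.245, 1.558, -0, 1.339, -0.174], TCP at [0.284, -0.585, 0.304] pointing down, gripper open.
Joint ranges: [-3.13, 3.13], [-1.02, 2.26], [0.13, 2.54], [-0.95, 4.09], [0.21, 2.88], [-2.74, 2.74]. Speed limits (rad/s): [2.57, 2.57, 3.14, 3.14, 3.14, 3.14].

INTERFACE

Orientations are given as [roll, pitch, yaw] about the fixed x, y, z axes, in that order (R = Rz(yaw) Ry(pitch) Rx(roll)).
In Python, from rig import * gives the robot as it stands. The module is installed in compiled form; this text tells all that it offers.
- The arm moves only by the tool send_rows, never from a script. Its argument "targets" is a list of rows, each a list of 6 numbers: the shift along the tool's x, y, z scaled (see below), then the turn, a rotation vector about the tool's x, y, z scaled (see below). In form: [[x, y, z, wx, wy, wz], ...]. A call has 1 to 20 rows; each row shifts and turns the commanded pose from where the row before left it, along the tool's axes as they then stand; what a row does not reach is not made up. The controller multiplies each number of a shift by 25 mm and each number of a turn by 5 degrees. A row lasts 1/10 s, in which the tool goes at most 50 mm and 8.59 degrees, less where a joint would pass 70% of its speed; a pose out of reach is approached as far as the arm can. A call with a number of a shift or a turn outside -1 to 1 is refused whole. A call with a gripper value outside its range is refused whole. "hand" is the opening, from 0 (shut) to 1 (fully open), set as the call begins (left out, the last holds). The fingers move at their own pace and stop on an object; the grip force is fixed at half the most. Time passes only in rows, so rows that do not move let the fingers close. It gives the time, the measured TCP pose, the force, the opening and the grip force at its end, in the units of the state.
- observe(): the state, without advancing time (a new reading comes with each control period).
- grab_frame(name): name is "side" or "top"; returns a dict with "pixels" (384x512x3 uint8, red, green, blue), "z_map" (384x512 float32, m along the optical axis (not along the pixel's ray), 0 where there is no reading), "fx", "fy", "cx", "cy" (pixels), "pose" (4x4, takes a point from camera to world coordinates). Camera axes: x right, y down, z forward; pixel columns grow to the right and rows downward; lengths in m; the calibration is good to about 2 mm. A picture is of the moment at which its call begins.
- finish_job(): hands the job in; it is judged then, once.
The state is a dict: "clock": time; "joint_positions": joint angles; "joint_velocities": joint speeds; "tau": joint torques, N m; "tcp_pos": TCP position; "ee_rot": TCP orientation; "force": force on the tool from outside, world axes, zero at the start; "ft_torque": the same for the moment, N m; "width": finger opening in m; "finger_force": force on a finger pad.
Only numpy, scipy, OpenCV 4.12 (cv2) and the standard library are available. Lean on these libraries where they do the work, as an engineer would, in place of code of your own. Each camera call takes 0.05 s, during which the arm holds its last target. There are 200 camera calls.

TASK

Swing the hood of the gas filter unit open until it rests back on its stop. Then turn the knurled cap underneath until its hidden keyways drop over the pins, push it down against the spring until it is fully home, and finish while still holding it pushed home: do not let go, the spring would lift it again. Leave the things lying round the unit where they are.

Things in the scene. Friction and masses are not known exactly. Their poses are not given: they have to be found in the camera images.
- filter_unit: The gas filter unit, fixed: grey square base 120 x 120 x 20 mm with a hinged grey hood. Origin: centre of its underside; z up, x towards the hinge, -x towards the side where the hood's lifting tab sticks out. On its z axis stands a 30 mm spigot, top 43 mm above the underside, with three radial pins 120 degrees apart, pin tops at 35 mm. The cap sits over it.
- hood (a joint): Hood angle, rad: 0 shut over the cap, 1.85 open on its stop. A light box-shaped cover (0.25 kg, 120 x 120 mm, 62 mm high), no latch. Let go below about 1.0 it falls shut, beyond about 1.25 it falls open onto the stop. Open, it stands wholly behind the hinge line, clear of the cap.
- hood_hinge (a point): Middle of the hood's hinge line, 20 mm above the table, 63 mm from the unit's centre in the unit's +x; the line runs along the unit's y axis. Opening carries the tab up and over towards the unit's +x.
- hood_tab (a point): Where to pinch the hood's lifting tab, a steel bar 16 mm wide (along the unit's y), 8 mm thick, 44 mm out of the hood's top edge. The point is 32 mm out from the hood's face, at mid thickness; hood shut, it is 77 mm above the table and 155 mm level (unit's -x) from the hinge line. Pinched across its width, the tab pivots between the fingers as the hood swings.
- cap_grip (a point): The loose knurled cap, 0.14 kg: round steel grip 48 mm in diameter, 14 mm high, above a 45 mm skirt 24 mm high. The point is on the axis at mid height of the grip, 31 mm above the skirt's lower edge. It starts 66 mm above the unit's underside, skirt standing on the pins. Three blind keyways inside, unseen, 0.1 rad play; within 75 degrees of clockwise turn (from above) they meet the pins.
- plunger (a joint): Brass spring plunger in the spigot, hidden under the cap: 0 = up, about 0.007 m = pressed with the cap fully home. Once keyed the cap drops 6 mm onto it (cap point 60 mm above the unit's underside), then needs 7 mm more push, 3 N rising to 9 N, until the skirt meets its hard seat (cap point at 53 mm).
- coupon: Bystander: a loose steel plate, 60 x 60 x 10 mm with one clipped corner. Origin: centre of its underside.
- tape: Bystander: a loose tape measure, 36 x 80 x 62 mm. Origin: centre of its underside.

How it is judged:
By the outcome, as a careful person would: the job done as asked, in the order asked, and still so for the second after the job is handed in, while the arm keeps its last pose, push and grip.
It also fails if it takes over 51 s, if anything falls off the work surface, if the arm or the gripper's body presses on something with over 40 N, if the wrist force passes 120 N, or if a joint passes its speed limit or range.

## Working session

There is one attempt and no reset: what is moved stays moved. The work goes in short steps, Python scripts to look and compute and a tool call to move; the robot and the scene stay as the last step left them, time stands still between calls to the robot, and variables do not carry over. Pictures are saved under pics/ and viewed, at most 10 in all, crops included, and the job is handed in when it is done.

Besides the shell and the picture viewer there is one more tool, called after "Emit:" as name([rows], argument=value, ...), one row to a line, values as JSON. send_rows: Moves the arm, as the interface text tells. Shifts and turns lie within -1 to 1; 1 stands for 25 mm of shift or 5 degrees of turn. Its arguments: {"type":"object","properties":{"targets":{"type":"array","items":{"type":"array","items":{"type":"number","minimum":-1,"maximum":1}}},"hand":{"type":"number"}},"required":["targets"]}

```bash
mkdir -p pics
cat > h.py <<'E'
from rig import *
import numpy as np, cv2
def pts(f):
    z=f["z_map"]; v,u=np.mgrid[:384,:512]
    P=np.stack([(u-f["cx"])/f["fx"]*z,(v-f["cy"])/f["fy"]*z,z],-1)
    T=f["pose"]; W=P@T[:3,:3].T+T[:3,3]; W[z==0]=np.nan; return W
def shot(n,save=None):
    f=grab_frame(n)
    if save: cv2.imwrite("pics/"+save,f["pixels"][:,:,::-1])
    return f,pts(f)
E
python3 - <<'E'
from h import *
fs=[shot(n)for n in("top","side")]
cv2.imwrite("pics/a.png",cv2.resize(np.hstack([f["pixels"]for f,_ in fs]),(800,300))[:,:,::-1])
cv2.imwrite("pics/top.png",fs[0][0]["pixels"][:,:,::-1])
for f,W in fs: print(f["pose"].round(3),f["fx"])
W=fs[0][1]; print(np.c_[np.nanmin(W,(0,1)),np.nanmax(W,(0,1))])
np.save("W.npy",W)
print(observe())
E
```

```text
[[-0.011 -0.982  0.191  0.331]
 [-1.     0.007 -0.025  0.005]
 [ 0.023 -0.191 -0.981  0.902]
 [ 0.     0.     0.     1.   ]] 443.5505782640924
[[-0.81  -0.337  0.48   0.07 ]
 [-0.586  0.497 -0.64   0.558]
 [-0.023 -0.8   -0.6    0.596]
 [ 0.     0.     0.     1.   ]] 433.616035717266
[[-0.09893381  1.49743649]
 [-1.11453431  1.05173587]
 [-0.86996558  0.73982302]]
{'clock': 0.1, 'joint_positions': array([-1.29308612e+00,  2.45754971e-01,  1.55894445e+00,  4.97706163e-06,
        1.33869440e+00, -1.74102100e-01]), 'joint_velocities': array([ 0.00012691, -0.00061825, -0.00150221, -0.00043176, -0.00103805,
        0.00053947]), 'tau': array([-3.04920732e-04, -4.30675399e+01, -3.27126110e+01, -1.79554459e-04,
        2.89341333e-03, -1.90781236e-05]), 'tcp_pos': array([ 0.28368319, -0.58439056,  0.3028554 ]), 'ee_rot': array([-3.13981955e+00, -3.16773566e-04,  4.51810874e-01]), 'force': array([-0.13297228,  0.27403014,  0.60616658]), 'ft_torque': array([0.0336217 , 0.04343114, 0.06620955]), 'finger_force': 0.0, 'width': 0.08572981558800989}
```

View pics/a.png

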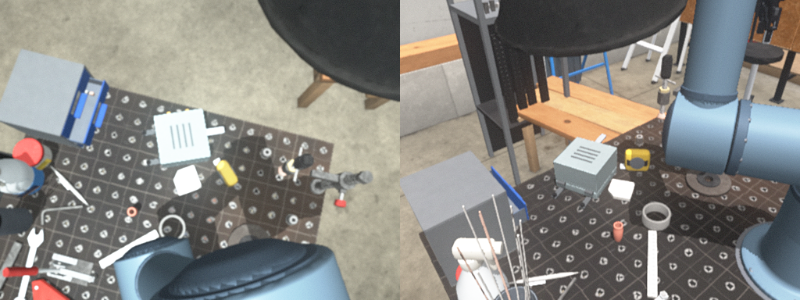

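View pics/top.png

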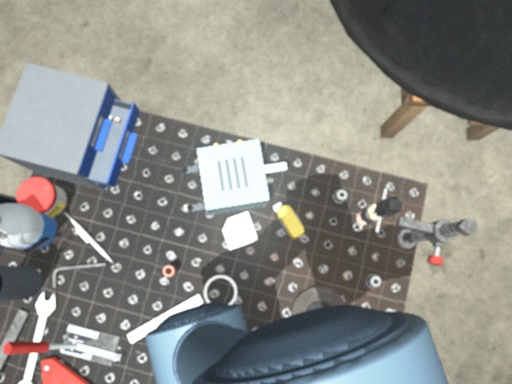

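The top view shows the hood at about (233,176). Its tab points right, towards world -y, at (277,168), and the hinge is on the left at about (195,190). The coupon is at (240,230) and the tape at (289,221), both on the robot's side.

Run:
```python
from h import *
W=np.load("W.npy"); z=W[...,2]
m=np.zeros(z.shape,np.uint8); m[130:222,180:292]=1
hood=((z>.074)&(z<.092)&(m>0)).astype(np.uint8)
n,l,s,c=cv2.connectedComponentsWithStats(hood); i=1+s[1:,4].argmax(); k=l==i; print(s[i])
big=cv2.morphologyEx(k.astype(np.uint8),cv2.MORPH_OPEN,np.ones((17,17)))>0
r=cv2.minAreaRect(W[big][:,:2].astype(np.float32)); print("hood",r,cv2.boxPoints(r),np.median(W[big][:,2]))
yy,xx=np.mgrid[:384,:512]
t=(z>.06)&(z<.092)&(m>0)&(xx>270)&(yy<185)
r2=cv2.minAreaRect(W[t][:,:2].astype(np.float32)); print("tab",r2,cv2.boxPoints(r2),np.median(W[t][:,2]))
for p in [(240,230),(289,221),(440,60),(395,205),(438,232),(60,120),(124,140),(320,320)]: print(p,W[p[1],p[0]].round(3))
```

```text
[ 198  139   90   71 4153]
hood ((0.5171447396278381, 0.025307610630989075), (0.11215927451848984, 0.12465086579322815), 0.4787731170654297) [[ 0.46054623  0.08716226]
 [ 0.46158788 -0.03748425]
 [ 0.5737432  -0.03654704]
 [ 0.5727016   0.08809947]] 0.08260772137801775
tab ((0.5233370065689087, -0.06146460026502609), (0.016263751313090324, 0.031376782804727554), 9.027861595153809) [[ 0.51284415 -0.04724657]
 [ 0.5177676  -0.07823466]
 [ 0.53382987 -0.07568263]
 [ 0.5289064  -0.04469454]] 0.08135467223140302
(240, 230) [0.409 0.013 0.006]
(289, 221) [ 0.42  -0.08   0.064]
(440, 60) [ 0.624 -0.279  0.316]
(395, 205) [ 0.419 -0.21   0.283]
(438, 232) [ 0.387 -0.311  0.185]
(60, 120) [0.588 0.321 0.165]
(124, 140) [0.572 0.229 0.096]
(320, 320) [ 0.31  -0.028  0.704]
```

Run:
```python
from h import *
W=np.load("W.npy"); z=W[...,2]
yy,xx=np.mgrid[:384,:512]
k=(z>.074)&(z<.092)&(yy>125)&(yy<222)&(xx>185)&(xx<268)
k=cv2.morphologyEx(k.astype(np.uint8),cv2.MORPH_OPEN,np.ones((3,3)))>0
r=cv2.minAreaRect(W[k][:,:2].astype(np.float32)); print("hood",r)
t=(z>.072)&(z<.092)&(yy<182)&(xx>272)&(xx<295)&(yy>150)
P=W[t]; r2=cv2.minAreaRect(P[:,:2].astype(np.float32)); print("tab",r2,P.min(0),P.max(0))
c=np.array(r[0]); 
a=np.deg2rad(r[2]); 
for d in range(4):
    u=np.array([np.cos(a+d*np.pi/2),np.sin(a+d*np.pi/2)])
    if u[1]>.7: print("ux",u,"yaw",np.arctan2(u[1],u[0]),"tab",c-92*.001*u,"hinge",c+.063*u)
```

```text
hood ((0.5107852220535278, 0.022171497344970703), (0.12053222954273224, 0.12657831609249115), 8.684252738952637)
tab ((0.523593544960022, -0.06303337216377258), (0.015829307958483696, 0.028103968128561974), 9.94696044921875) [ 0.51337059 -0.0778253   0.0769985 ] [ 0.53332766 -0.05055977  0.08522492]
ux [-0.15098914  0.98853542] yaw 1.7223651301649556 tab [ 0.52467622 -0.06877376] hinge [0.50127291 0.08444923]
```

Emit:
send_rows([
  [0,0,-0.9,0,0,-0.97],
  [0,0,-0.9,0,0,-0.97],
  [0,0,-0.9,0,0,-0.97],
  [0,0,-0.9,0,0,-0.97],
  [0,0,-0.9,0,0,-0.97],
  [0,0,-0.9,0,0,-0.97],
  [0,0,-0.9,0,0,-0.97],
  [0,0,-0.9,0,0,-0.97],
  [0,0,0,0,0,-0.97],
  [0,0,0,0,0,-0.97],
  [0,0,0,0,0,-0.97],
  [0,0,0,0,0,-0.97],
  [0,0,0,0,0,-0.97],
  [0,0,0,0,0,-0.97],
  [0,0,0,0,0,-0.97],
  [0,0,0,0,0,0],
])

```text
clock: 1.7
tcp_pos: [0.2838, -0.5847, 0.4832]
ee_rot: [-3.141, -0.001, 1.721]
force: [0.3, 0.6, -0.3]
width: 0.0854
finger_force: 0.0
```

```bash
cat >> h.py <<'E'
from scipy.spatial.transform import Rotation as Rn
def delta(t,yaw):
    s=observe(); R=Rn.from_euler("xyz",s["ee_rot"]); T=Rn.from_euler("xyz",[np.pi,0,yaw])
    print("t",s["clock"],"tcp",s["tcp_pos"].round(4),s["ee_rot"].round(3),"F",s["force"].round(1),"w",round(s["width"],4))
    print("shift units",(R.inv().apply(np.array(t)-s["tcp_pos"])/.025).round(2),"turn",((R.inv()*T).as_rotvec(degrees=True)/5).round(2))
E
python3 -c "
from h import *
delta([.524,-.066,.25],1.722)
W=shot('top','b.png')[1]; z=W[...,2]
m=(W[...,0]>.25)&(W[...,0]<.7)&(W[...,1]>-.5)&(W[...,1]<-.1)&(z>.1)
import collections
for x in np.arange(.25,.7,.075):
  print(round(x,2),[ (round(np.nanmax(z[m&(abs(W[...,0]-x)<.04)&(abs(W[...,1]-y)<.04)],initial=0),2)) for y in np.arange(-.45,-.1,.075)])
"
```

```text
t 1.7 tcp [ 0.2838 -0.5847  0.4832] [-3.141e+00 -1.000e-03  1.721e+00] F [ 0.3  0.6 -0.3] w 0.0854
shift units [19.06 12.61  9.35] turn [-0.   -0.01 -0.01]
0.25 [np.float64(0.0), np.float64(0.0), np.float64(0.0), np.float64(0.0), np.float64(0.0)]
0.32 [np.float64(0.0), np.float64(0.0), np.float64(0.18), np.float64(0.0), np.float64(0.0)]
0.4 [np.float64(0.0), np.float64(0.19), np.float64(0.27), np.float64(0.28), np.float64(0.0)]
0.48 [np.float64(0.0), np.float64(0.0), np.float64(0.0), np.float64(0.22), np.float64(0.0)]
0.55 [np.float64(0.0), np.float64(0.35), np.float64(0.34), np.float64(0.0), np.float64(0.0)]
0.62 [np.float64(0.0), np.float64(0.4), np.float64(0.42), np.float64(0.35), np.float64(0.0)]
```

Emit:
send_rows([
  [0.95,0.63,0,0,0,0],
  [0.95,0.63,0,0,0,0],
  [0.95,0.63,0,0,0,0],
  [0.95,0.63,0,0,0,0],
  [0.95,0.63,0,0,0,0],
  [0.95,0.63,0,0,0,0],
  [0.95,0.63,0,0,0,0],
  [0.95,0.63,0,0,0,0],
  [0.95,0.63,0,0,0,0],
  [0.95,0.63,0,0,0,0],
  [0.95,0.63,0,0,0,0],
  [0.95,0.63,0,0,0,0],
  [0.95,0.63,0,0,0,0],
  [0.95,0.63,0,0,0,0],
  [0.95,0.63,0,0,0,0],
  [0.95,0.63,0,0,0,0],
  [0.95,0.63,0,0,0,0],
  [0.95,0.63,0,0,0,0],
  [0.95,0.63,0,0,0,0],
  [0.95,0.63,0,0,0,0],
])

```text
clock: 3.75
tcp_pos: [0.5242, -0.0667, 0.4838]
ee_rot: [-3.142, -0.0, 1.72]
force: [1.8, -0.1, -0.2]
width: 0.0856
finger_force: 0.0
```

Emit:
send_rows([
  [0,0,1,0,0,0],
  [0,0,1,0,0,0],
  [0,0,1,0,0,0],
  [0,0,1,0,0,0],
  [0,0,1,0,0,0],
  [0,0,1,0,0,0],
  [0,0,1,0,0,0],
  [0,0,1,0,0,0],
  [0,0,1,0,0,0],
  [0,0,0.5,0,0,0],
  [0,0,0,0,0,0],
], hand=0.6)

```text
clock: 4.85
tcp_pos: [0.5229, -0.0675, 0.2444]
ee_rot: [-3.138, -0.002, 1.721]
force: [0.1, -0.6, 0.5]
width: 0.0516
finger_force: 0.0
```

```bash
python3 -c "
from h import *
delta([.524,-.066,.131],1.722)
a=shot('top')[0]['pixels'];b=shot('side')[0]['pixels']
cv2.imwrite('pics/c.png',cv2.resize(np.hstack([a[100:290,120:374],b[120:310,130:384]]),(800,300))[:,:,::-1])
"
```

```text
t 4.85 tcp [ 0.5229 -0.0675  0.2444] [-3.138e+00 -2.000e-03  1.721e+00] F [ 0.1 -0.6  0.5] w 0.0516
shift units [0.05 0.07 4.54] turn [-0.04 -0.02 -0.02]
```

View pics/c.png

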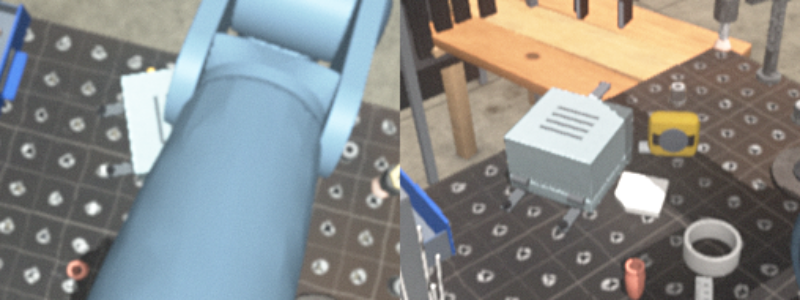

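The side view shows the hood still shut at crop (568,140), with the tab at (600,88) free. The tape is clear of the tab, so I can descend.

Emit:
send_rows([
  [0,0,1,0,0,0],
  [0,0,1,0,0,0],
  [0,0,1,0,0,0],
  [0,0,0.8,0,0,0],
  [0,0,0.7,0,0,0],
  [0,0,0,0,0,0],
])

```text
clock: 5.55
tcp_pos: [0.5235, -0.0677, 0.1331]
ee_rot: [-3.14, -0.001, 1.721]
force: [-0.6, -0.2, 0.3]
width: 0.0511
finger_force: 0.0
```

Emit:
send_rows([
  [0,0,0,0,0,0],
  [0,0,0,0,0,0],
  [0,0,0,0,0,0],
  [0,0,0,0,0,0],
  [0,0,0,0,0,0],
], hand=0)

```text
clock: 6.05
tcp_pos: [0.5242, -0.0684, 0.1359]
ee_rot: [-3.141, 0.001, 1.722]
force: [-4.9, -1.4, 7.6]
width: 0.0145
finger_force: 58.6
```

```bash
python3 -c "
import numpy as np
a=np.linspace(0,1.78,29); p0=np.arctan2(.057,-.155); r=np.hypot(.057,.155)
x=r*np.cos(p0-a); z=r*np.sin(p0-a)
print(np.c_[np.diff(x),-np.diff(z)].__truediv__(.025).round(2).tolist())"
```

```text
[[0.16, -0.39], [0.18, -0.38], [0.21, -0.37], [0.23, -0.35], [0.25, -0.34], [0.27, -0.32], [0.29, -0.3], [0.31, -0.28], [0.33, -0.26], [0.34, -0.24], [0.36, -0.22], [0.37, -0.2], [0.38, -0.17], [0.39, -0.15], [0.4, -0.12], [0.41, -0.1], [0.41, -0.07], [0.42, -0.04], [0.42, -0.02], [0.42, 0.01], [0.42, 0.04], [0.42, 0.06], [0.41, 0.09], [0.4, 0.11], [0.4, 0.14], [0.39, 0.16], [0.38, 0.19], [0.36, 0.21]]
```

Emit:
send_rows([
  [0.16,0,-0.39,0,0,0],
  [0.18,0,-0.38,0,0,0],
  [0.21,0,-0.37,0,0,0],
  [0.23,0,-0.35,0,0,0],
  [0.25,0,-0.34,0,0,0],
  [0.27,0,-0.32,0,0,0],
  [0.29,0,-0.3,0,0,0],
  [0.31,0,-0.28,0,0,0],
  [0.33,0,-0.26,0,0,0],
  [0.34,0,-0.24,0,0,0],
  [0.36,0,-0.22,0,0,0],
  [0.37,0,-0.2,0,0,0],
  [0.38,0,-0.17,0,0,0],
  [0.39,0,-0.15,0,0,0],
])

```text
clock: 7.45
tcp_pos: [0.5082, 0.0333, 0.2334]
ee_rot: [-3.14, 0.0, 1.722]
force: [-1.2, -2.2, -4.5]
width: 0.0141
finger_force: 59.2
```

```bash
python3 -c "
from h import *
delta([.524,-.066,.131],1.722)
b=shot('side')[0]['pixels']
cv2.imwrite('pics/d.png',b[:,:,::-1])
"
```

```text
t 7.45 tcp [0.5082 0.0333 0.2334] [-3.14   0.     1.722] F [-1.2 -2.2 -4.5] w 0.0141
shift units [-4.02  0.03  4.1 ] turn [-0.01  0.01 -0.01]
```

View pics/d.png

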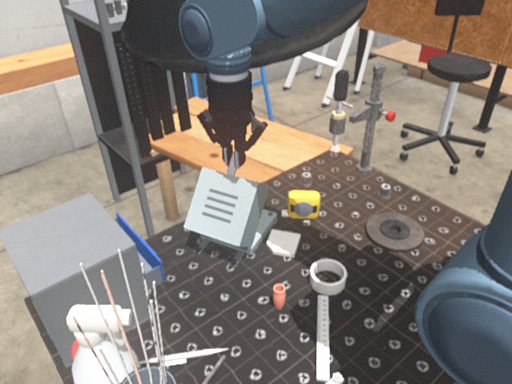

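The side view shows the hood about halfway open at (232,205), with the tab held between the fingers at (233,160). I'll continue along the arc.

Emit:
send_rows([
  [0.4,0,-0.12,0,0,0],
  [0.41,0,-0.1,0,0,0],
  [0.41,0,-0.07,0,0,0],
  [0.42,0,-0.04,0,0,0],
  [0.42,0,-0.02,0,0,0],
  [0.42,0,0.01,0,0,0],
  [0.42,0,0.04,0,0,0],
  [0.42,0,0.06,0,0,0],
  [0.41,0,0.09,0,0,0],
  [0.4,0,0.11,0,0,0],
  [0.4,0,0.14,0,0,0],
  [0.39,0,0.16,0,0,0],
  [0.38,0,0.19,0,0,0],
  [0.36,0,0.21,0,0,0],
  [0,0,0,0,0,0],
])

```text
clock: 9.0
tcp_pos: [0.4877, 0.1742, 0.2174]
ee_rot: [3.14, -0.002, 1.722]
force: [-0.4, 1.5, 1.4]
width: -0.0
finger_force: 0.6
```

```bash
python3 -c "
from h import *
b=shot('side')[0]['pixels'];a=shot('top')[0]['pixels']
cv2.imwrite('pics/e.png',cv2.resize(np.hstack([a[60:290,120:374],b[80:310,130:384]]),(800,362))[:,:,::-1])
"
```

```text
(no output)
```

View pics/e.png

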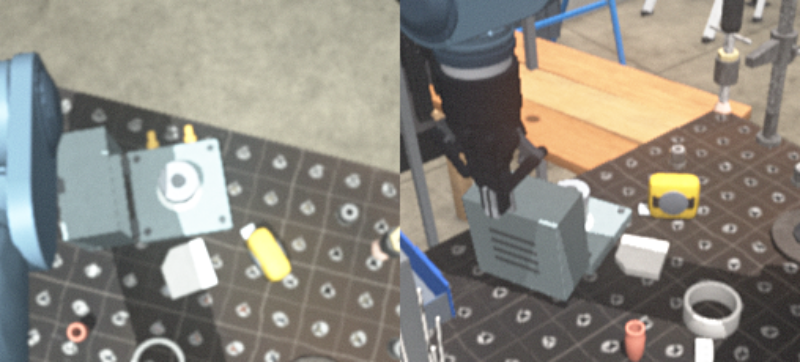

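The hood is fully open on its stop: the tab slipped out near the end and the hood fell onto it. The cap shows at crop (179,183), and the coupon and tape haven't moved. Next I'll lift the hand and measure the cap.

Emit:
send_rows([
  [0,0,-0.8,0,0,0],
  [0,0,-0.8,0,0,0],
  [0,0,-0.8,0,0,0],
  [0,0,-0.8,0,0,0],
  [0,0,0,0,0,0],
], hand=1)

```text
clock: 9.6
tcp_pos: [0.489, 0.1724, 0.3]
ee_rot: [3.135, 0.0, 1.721]
force: [0.7, -0.7, -0.4]
width: 0.0722
finger_force: 0.0
```

```bash
python3 -c "
from h import *
f,W=shot('top'); z=W[...,2]
yy,xx=np.mgrid[:384,:512]
R=(xx>205)&(xx<265)&(yy>145)&(yy<215)
k=R&(z>.064)&(z<.082)
n,l,s,c=cv2.connectedComponentsWithStats(k.astype(np.uint8)); k=l==1+s[1:,4].argmax()
print('cap',k.sum(),cv2.minEnclosingCircle(W[k][:,:2].astype(np.float32)),W[k].mean(0),np.median(W[k][:,2]))
b=(xx>200)&(xx<270)&(yy>140)&(yy<220)&(z>.012)&(z<.03)
r=cv2.minAreaRect(W[b][:,:2].astype(np.float32)); print('base',r,np.median(W[b][:,2]))
h=(xx>150)&(xx<205)&(yy>130)&(yy<225)&(z>.05)
print('hood',np.nanpercentile(W[h],[1,99],axis=0))
cx,cy=cv2.minEnclosingCircle(W[k][:,:2].astype(np.float32))[0]
delta([cx,cy,.25],1.722)
"
```

```text
cap 508 ((0.510044276714325, 0.025460515171289444), 0.0247259009629488) [0.50924086 0.02524059 0.07367161] 0.07371274594841737
base ((0.5112858414649963, 0.02544489875435829), (0.1624063402414322, 0.1326868236064911), 1.1165050268173218) 0.020550276517766086
hood [[0.4292163  0.09984102 0.05431017]
 [0.5545036  0.17018511 0.1397045 ]]
t 9.65 tcp [0.4882 0.1723 0.2979] [ 3.138 -0.     1.721] F [-0.1  0.4  0.2] w 0.0793
shift units [-5.94 -0.02  1.92] turn [ 0.04 -0.   -0.02]
```

Emit:
send_rows([
  [-0.85,0,0,0,0,0],
  [-0.85,0,0,0,0,0],
  [-0.85,0,0,0,0,0],
  [-0.85,0,0,0,0,0],
  [-0.85,0,0,0,0,0],
  [-0.85,0,0,0,0,0],
  [-0.84,-0.01,0,0,0,0],
  [0,0,0.9,0,0,0],
  [0,0,0.9,0,0,0],
  [0,0,0.9,0,0,0],
  [0,0,0.9,0,0,0],
  [0,0,0.9,0,0,0],
  [0,0,0,0,0,0],
  [0,0,0,0,0,0],
], hand=1)

```text
clock: 11.05
tcp_pos: [0.5089, 0.0257, 0.1833]
ee_rot: [-3.14, -0.001, 1.721]
force: [-0.3, -0.4, 0.2]
width: 0.0856
finger_force: 0.0
```

```bash
python3 -c "
from h import *
delta([.5098,.0254,.120],1.722)
"
```

```text
t 11.05 tcp [0.5089 0.0257 0.1833] [-3.140e+00 -1.000e-03  1.721e+00] F [-0.3 -0.4  0.2] w 0.0856
shift units [-0.02  0.04  2.53] turn [-0.02 -0.01 -0.01]
```

Emit:
send_rows([
  [0,0.03,0.6,0,0,0],
  [0,0,0.6,0,0,0],
  [0,0,0.6,0,0,0],
  [0,0,0.5,0,0,0],
  [0,0,0.2,0,0,0],
  [0,0,0,0,0,0],
])

```text
clock: 11.65
tcp_pos: [0.5101, 0.0259, 0.1215]
ee_rot: [-3.141, -0.0, 1.721]
force: [-0.5, 0.1, -0.0]
width: 0.0857
finger_force: 0.0
```

Emit:
send_rows([
  [0,0,0,0,0,0],
  [0,0,0,0,0,0],
  [0,0,0,0,0,0],
  [0,0,0,0,0,0],
  [0,0,0,0,0,0],
], hand=0)

```text
clock: 12.15
tcp_pos: [0.5105, 0.0258, 0.1227]
ee_rot: [3.141, 0.0, 1.722]
force: [-2.3, 0.2, 5.2]
width: 0.0461
finger_force: 60.5
```

Emit:
send_rows([
  [0,0,0.12,0,0,0],
  [0,0,0,0,0,0],
])

```text
clock: 12.35
tcp_pos: [0.511, 0.0257, 0.1223]
ee_rot: [-3.14, 0.0, 1.722]
force: [-13.3, -0.3, 27.8]
width: 0.046
finger_force: 62.6
```

Emit:
send_rows([
  [0,0,-0.07,0,0,0.4],
  [0,0,0,0,0,0.4],
  [0,0,0,0,0,0.4],
  [0,0,0,0,0,0.4],
  [0,0,0,0,0,0],
])

```text
clock: 12.85
tcp_pos: [0.5104, 0.0254, 0.1225]
ee_rot: [-3.14, 0.001, 1.582]
force: [-7.4, -2.2, 14.6]
width: 0.046
finger_force: 61.3
```

```bash
python3 -c "
from h import *
s=observe(); print(s['force'],s['ft_torque'],s['ee_rot'],s['tcp_pos'])"
```

```text
[-7.38893616 -2.1920039  14.55472645] [-0.29337287  1.48372083  0.16467455] [-3.14042160e+00  1.32148795e-03  1.58247146e+00] [0.51044372 0.0254343  0.1224612 ]
```

Emit:
send_rows([
  [0,0,0,0,0,0.4],
  [0,0,0,0,0,0.4],
  [0,0,0,0,0,0.4],
  [0,0,0,0,0,0.4],
  [0,0,0,0,0,0.4],
  [0,0,0,0,0,0],
])

```text
clock: 13.45
tcp_pos: [0.5101, 0.0256, 0.1217]
ee_rot: [-3.14, 0.001, 1.408]
force: [-5.6, -2.1, 9.4]
width: 0.046
finger_force: 60.8
```

Emit:
send_rows([
  [0,0,0,0,0,0.4],
  [0,0,0,0,0,0.4],
  [0,0,0,0,0,0.4],
  [0,0,0,0,0,0.4],
  [0,0,0,0,0,0],
])

```text
clock: 13.95
tcp_pos: [0.5098, 0.0258, 0.1204]
ee_rot: [-3.141, 0.0, 1.268]
force: [-1.7, -0.8, -0.2]
width: 0.0457
finger_force: 61.4
```

Emit:
send_rows([
  [0,0,0.08,0,0,0],
  [0,0,0.08,0,0,0],
  [0,0,0,0,0,0],
])

```text
clock: 14.25
tcp_pos: [0.5098, 0.0259, 0.1161]
ee_rot: [-3.14, 0.0, 1.268]
force: [-3.0, -0.5, 1.1]
width: 0.0458
finger_force: 61.6
```

```bash
python3 -c "
from h import *
s=observe(); print(s['force'],s['ft_torque'],s['ee_rot'],s['tcp_pos'])"
```

```text
[-2.98029294 -0.5302111   1.08558138] [-0.1193543   0.58255575  0.02124873] [-3.14036801e+00  3.88128554e-04  1.26816823e+00] [0.50978613 0.02586696 0.11611043]
```

Emit:
send_rows([
  [0,0,0.08,0,0,0],
  [0,0,0.08,0,0,0],
  [0,0,0.08,0,0,0],
  [0,0,0,0,0,0],
])

```text
clock: 14.65
tcp_pos: [0.5099, 0.0259, 0.1107]
ee_rot: [-3.14, 0.001, 1.268]
force: [-6.3, -0.7, 7.4]
width: 0.046
finger_force: 62.3
```

Emit:
send_rows([
  [0,0,0.08,0,0,0],
  [0,0,0.04,0,0,0],
  [0,0,0.04,0,0,0],
  [0,0,0,0,0,0],
])

```text
clock: 15.05
tcp_pos: [0.5102, 0.0258, 0.1097]
ee_rot: [-3.137, 0.002, 1.269]
force: [-20.6, -1.5, 33.9]
width: 0.0461
finger_force: 65.0
```

Emit:
send_rows([
  [0,0,-0.04,0,0,0],
  [0,0,0,0,0,0],
  [0,0,0,0,0,0],
])

```text
clock: 15.35
tcp_pos: [0.51, 0.0258, 0.1098]
ee_rot: [-3.138, 0.001, 1.269]
force: [-15.9, -0.3, 26.3]
width: 0.0459
finger_force: 63.7
```

```bash
python3 -c "
from h import *
f,W=shot('top'); b=shot('side')[0]['pixels'];a=f['pixels']
cv2.imwrite('pics/f.png',cv2.resize(np.hstack([a[60:290,120:374],b[80:310,130:384]]),(800,362))[:,:,::-1])
"
```

```text
(no output)
```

View pics/f.png

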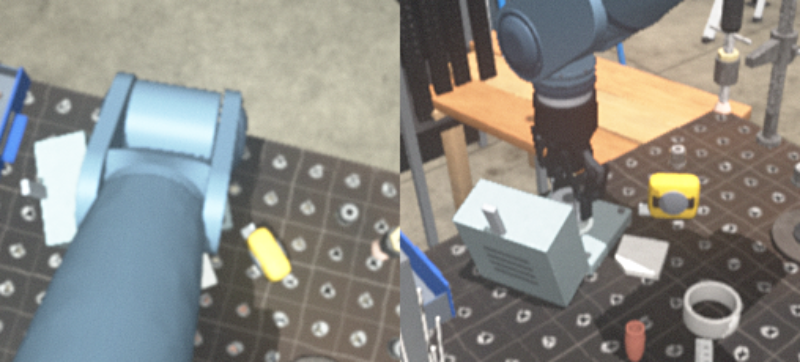

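The side view shows the hood open on its stop at (520,235) and the cap held down in the gripper at (588,200). The coupon at (640,255) and the tape at (675,195) are still where they were. The force of 26 N on the hard seat matches the cap being fully home.

```bash
python3 -c "
from rig import *
print(finish_job())"
```

```text
the job is handed in; nothing more can be done
None
```

I handed the job in with the hood open on its stop and the cap keyed, pushed home and still held at about 26 N; the tab slipped from the fingers late in the swing, so the hood fell the last part onto its stop, and the coupon and tape were not moved.

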